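# Release a vial from the two-key feeder

## Task

Release the vial lying in the feeder: press both of its keys fully down together, one fingertip on each, and keep them down until the vial has rolled into the trough at the feeder's front and lies still there. Then let both keys come fully up and back away. Do not touch or lift the vial, and leave the loose things around the feeder where they are.

Things in the scene. Friction and masses are not known exactly. Their poses are not given: they have to be found in the camera images.
- feeder: Vial feeder, aluminium and grey paint, base 175 x 104 mm, 90 mm tall with its keys, fixed to the bench. Origin on the bench surface midway between the keys; x points to its back, y to the left key, z up. A ramp between side plates 52.5 mm apart falls 12 degrees toward -x into the trough. Turned at most 0.6 rad about the vertical from facing the robot.
- feeder_gate (a point): Point on the ramp midway between the two steel gate pins that stand 7 mm up out of the ramp and hold the vial; 36 mm above the bench. One pin hangs on each key and sinks below the ramp when that key is about 7 mm down; only with both sunk does the vial roll out.
- trough (a point): Middle of the trough's rubber floor at the feeder's front (-x) end, 80 mm from the feeder's origin, 9 mm above the bench. The trough is 44 mm along x, 52 mm along y; its front lip is 44 mm above the bench.
- key_left_top (a point): Centre of the top of the left (+y of the feeder) key: flat grey cap, 28 mm along the feeder's x, 26 mm along its y, 90 mm above the bench when up. Key centres are 70 mm apart along y: gap between the caps 44 mm, 96 mm overall; nothing nearby is higher. The fixed guide under the cap ends 15 mm below the cap's underside. The point moves with the key.
- key_right_top (a point): The same for the right (-y of the feeder) key.
- key_left (a joint): Travel of the left key, m: 0 = up, 0.012 = fully down at its stop; straight down; spring-returned, 1.2 N to start and 4 N to hold fully down. It counts as pressed beyond 0.008.
- key_right (a joint): The same for the right key.
- feed_vial_center (a point): Centre of the white-capped specimen vial, 23 mm across and 50 mm long, at the start lying across the ramp just behind the gate pins, centre about 50 mm above the bench and 11 mm behind the feeder's origin; at rest in the trough its centre is about 20 mm above the bench and 70 to 91 mm in front of the origin.
- spare_vial: Bystander: loose green-capped specimen vial, 23 mm across, 50 mm tall, standing to the left of the feeder. Origin: centre of its underside.
- eraser: Bystander: loose eraser, 23 x 58 x 13 mm, right of the feeder. Origin: centre of its underside.
- tweezers_2: Bystander: loose steel tweezers, 115 x 13 x 10 mm, lying in front of the feeder. Origin: centre of its underside.
- dish: Bystander: loose small clear dish, 41 mm across, 12 mm high, behind the feeder. Origin: centre of its underside.
Mind the look-alikes: they are no part of the job. There is more than one size of the feeder; the job needs the largest.

How it is judged (in metres and radians):
On the way:
1. both keys are held down together while the vial lies still in the trough (value of joint each of key_left, key_right above 0.008 m and x of feed_vial_center in the frame of feeder between -0.105 and -0.058 m and z of feed_vial_center in the frame of feeder below 0.028 m and linear speed of feed_vial below 0.05 m/s), for 0.3 s.
At the end, for the whole second after the job is handed in: Both keys were held beyond 8 mm of their 12 mm travel together for 0.3 s with the vial in the trough; at the end both keys are up (within 2 mm) and the vial lies at rest in the trough (its centre less than 28 mm above the bench, between the step and the front lip) (value of joint each of key_left, key_right below 0.002 m and x of feed_vial_center in the frame of feeder between -0.105 and -0.058 m and y of feed_vial_center in the frame of feeder between -0.02 and 0.02 m and z of feed_vial_center in the frame of feeder below 0.028 m and linear speed of feed_vial below 0.03 m/s); the robot touches nothing.
It fails at once if the vial was lifted (z of feed_vial_center in the frame of feeder above 0.068 m).
It fails at once if the vial was touched by the robot (contact force between any of the fingers, the arm and feed_vial above 0.3 N).
It fails at once if a loose thing beside the feeder was displaced by more than 20 mm, or the spare vial tipped (distance of any of spare_vial, eraser, tweezers_2, dish from where it was at the start of the episode above 0.02 m or angle between spare_vial's own z axis and vertical above 0.4 rad).
It also fails if it takes over 29 s, if anything falls off the work surface, if the arm or the gripper's body presses on something with over 40 N, if the wrist force passes 120 N, or if a joint passes its speed limit or range.

## Robot

A 6-joint arm with a two-finger parallel gripper is mounted at the origin on a cart in front of the work surface, level with it; the furniture and walls round the work are solid. World frame = base frame: x ahead of the robot, y to its left, z up, the work surface at z = 0. Lengths are in m, angles in degrees, forces in N, time in s.
With the tool pointing down it reaches from about 0.35 to 0.875 m from the base axis. Payload 4.2 kg.
Tool frame: the origin (TCP) lies at the very end of the fingers, on their centre line; the grasp point (between the pads) lies 19 mm behind it; z points along the fingers, y is the line along which they close (so a half turn about z gives the same grasp; the last joint's range is limited). The gripper opens to 87 mm and grips with 3 to 60 N. Pads are 19 mm wide; open, the fingers measure 117 mm over their backs; the gripper's body (75 mm by 190 mm) begins 51 mm behind the grasp point.
Start: joints at [85.462, 22.042, 0.453, 0, -68.411, -14.817], TCP at [0.207, 0.59, 0.223] pointing down, gripper open.
Joint ranges: [-179.83, 179.83], [-69.29, 118.12], [-61.27, 80.66], [-181.25, 117.63], [-171.15, -9.14], [-177.46, 177.46]. Speed limits (degrees/s): [159.86, 159.86, 180, 180, 180, 180].

## Interface

Orientations are given as a 3x3 rotation matrix whose columns are the frame's x, y, z axes.
In Python, from station import sense, cams, r gives the robot as it stands. The module is installed in compiled form; this text tells all that it offers.
- The arm moves only by the tool step_arm, never from a script. Its argument "targets" is text: rows parted by semicolons, each of 4 numbers parted by spaces: the shift along the tool's x, y, z in cm, then the turn about the tool's z in degrees. In form: x y z turn; .... A call has 1 to 12 rows; each row shifts and turns the commanded pose from where the row before left it, along the tool's axes as they then stand; what a row does not reach is not made up. A row lasts 1/12 s, in which the tool goes at most 41.7 mm and 7.16 degrees, less where a joint would pass 70% of its speed; a pose out of reach is approached as far as the arm can. A call with a gripper value outside its range is refused whole. "claw" is the finger opening in cm, from 0 to 8.7, set as the call begins (left out, the last holds). The fingers move at their own pace and stop on an object; the grip force is fixed at half the most. Time passes only in rows, so rows that do not move let the fingers close. It gives the time, the measured TCP pose, the force, the opening and the grip force at its end, in the units of the state.
- sense(): the state, without advancing time (a new reading comes with each control period).
- cams.capture(name): name is "scene" or "top" or "wrist"; returns a dict with "frame" (384x512x3 uint8, blue, green, red), "vertical_fov" (degrees; the focal length in pixels is half the picture's height over the tangent of half this angle, whatever the lens; pixels are square), "cx", "cy" (the principal point, pixels), "eye" and "rotation" of the camera in the world; the wrist camera has in their place "tool_from_camera" (4x4, takes a point from camera to tool coordinates, whose origin is the TCP and whose axes are the flange's). Camera axes: x right, y down, z forward; pixel columns grow to the right and rows downward; lengths in m; the calibration is good to about 2 mm. A picture is of the moment at which its call begins: read the wrist's pose just before it. There is no depth.
- r.finish_job(): hands the job in; it is judged then, once.
The state is a dict: "time_s": time; "joints": joint angles; "joint_velocities": joint speeds; "effort": joint torques, N m; "tcp_pos": TCP position; "ee_rot": TCP orientation; "wrist_force": force on the tool from outside, world axes, zero at the start; "moment": the same for the moment, N m; "gripper_width": opening from 0.0 (shut) to 1.0 (fully open); "gripper_force": force on a finger pad.
Only numpy, scipy, OpenCV 4.12 (cv2) and the standard library are available. Lean on these libraries where they do the work, as an engineer would, in place of code of your own. Each camera call takes 0.05 s, during which the arm holds its last target. There are 200 camera calls.

## Working session

There is one attempt and no reset: what is moved stays moved. The work goes in short steps, Python scripts to look and compute and a tool call to move; the robot and the scene stay as the last step left them, time stands still between calls to the robot, and variables do not carry over. Pictures are saved under pics/ and viewed, at most 10 in all, crops included, and the job is handed in when it is done.

Besides the shell and the picture viewer there is one more tool, called after ">>>" as name(argument=value, ...) on one line, values as JSON. step_arm: Moves the arm, as the interface text tells. Its arguments: {"type":"object","properties":{"targets":{"type":"string"},"claw":{"type":"number"}},"required":["targets"]}

```bash
mkdir -p pics; cat > h.py <<'E'
import numpy as np, cv2
from station import sense, cams, r
def ray(c,u,v):
    f=c["frame"].shape[0]/2/np.tan(np.radians(c["vertical_fov"])/2)
    d=np.array([(u-c["cx"])/f,(v-c["cy"])/f,1.]); return np.array(c["eye"]),np.array(c["rotation"])@d
def hit(c,u,v,z):
    e,d=ray(c,u,v); return e+d*(z-e[2])/d[2]
E
python3 - <<'E'
from h import *
import pickle
s=sense();print(s["tcp_pos"],s["ee_rot"],s["time_s"])
C={}
for n in("scene","top"):
    c=cams.capture(n);C[n]=c;print(n,c["eye"],c["vertical_fov"],c["cx"],c["cy"])
    cv2.imwrite(f"pics/{n}0.png",cv2.resize(c["frame"],(800,600),interpolation=cv2.INTER_CUBIC))
pickle.dump(C,open("c.pkl","wb"))
E
```

```text
[0.20692014 0.58910711 0.22146269] [[ 9.43418064e-01 -3.31605081e-01 -6.53185528e-04]
 [-3.31605716e-01 -9.43415770e-01 -2.08190196e-03]
 [ 7.41437403e-05  2.18070397e-03 -9.99997620e-01]] 0.0
scene [-0.25555327  0.3599089   0.50267597] 45.37979551146137 251.27011776649962 196.17361171371346
top [ 0.40201682 -0.14486554  0.92852039] 54.284962614916424 255.08936042532076 188.14416612067248
```

View pics/scene0.png

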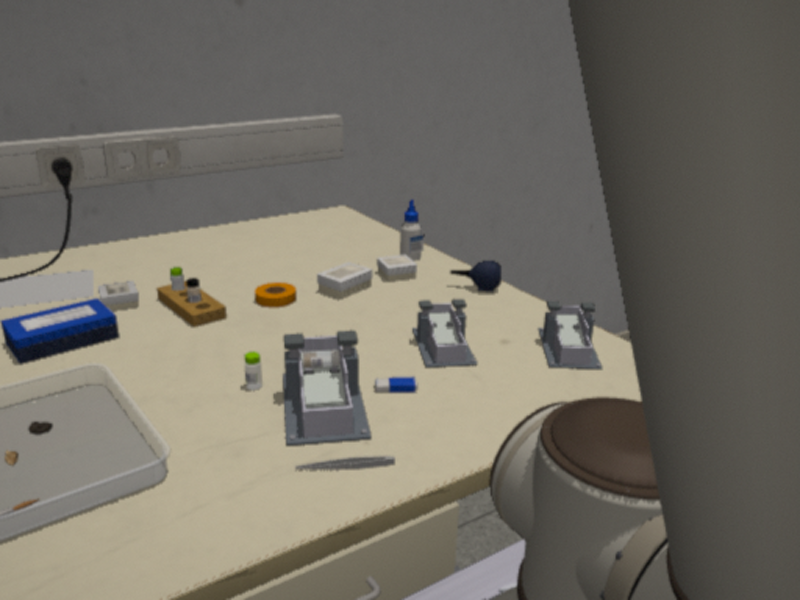

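View pics/top0.png

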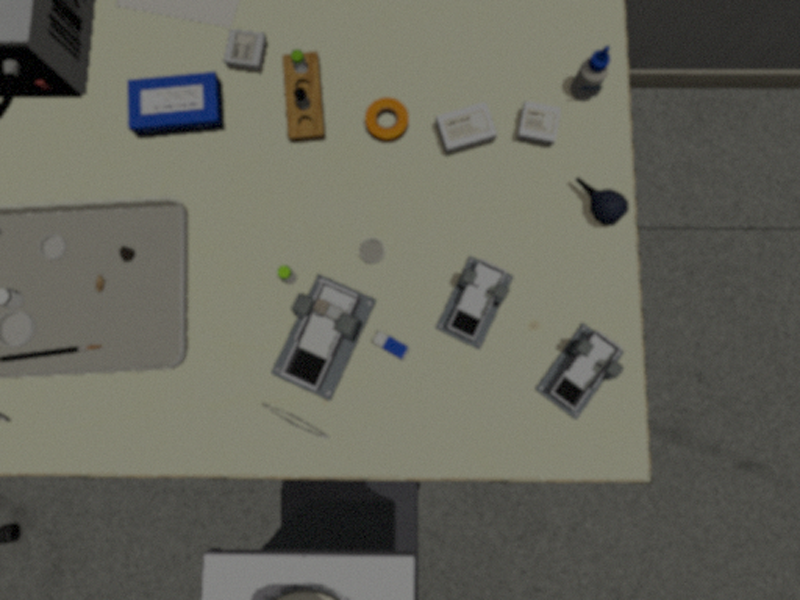

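Three feeders appear in the top picture (800x600): A at (325,335), B at (475,300) and C at (580,368). A fits: it is clearly the largest, and the green-capped vial (285,272), eraser (392,345), tweezers (295,420) and dish (371,251) stand around it. I'll confirm with an enlarged crop.

```bash
python3 - <<'E'
from h import *
import pickle
C=pickle.load(open("c.pkl","rb"));f=C["top"]["frame"]
cv2.imwrite("pics/crop.png",cv2.resize(f[165:265,165:265],(600,600),interpolation=cv2.INTER_CUBIC))
E
```

```text
(no output)
```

View pics/crop.png

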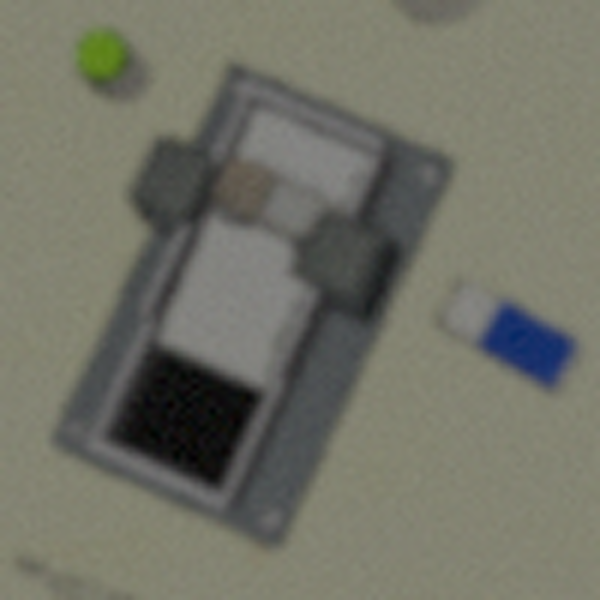

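The crop confirms A: key caps sit at crop (170,183) and (345,263), the brown/white vial lies between them at (265,195), and the black trough is at (185,415). The base corners are (232,68), (455,155), (277,545) and (58,437).

```bash
python3 - <<'E'
from h import *
import pickle
c=pickle.load(open("c.pkl","rb"))["top"]
P=lambda u,v,z: hit(c,165+(u+.5)/6-.5,165+(v+.5)/6-.5,z)
L=P(170,183,.09);R=P(345,263,.09)
b=[P(*q,0.0) for q in((232,68),(455,155),(277,545),(58,437))]
print(L,R,np.linalg.norm(L-R)); print(np.linalg.norm(b[0]-b[1]),np.linalg.norm(b[1]-b[2]))
m=(L+R)/2;y=L-R; print("mid",m,"yaw keys",np.degrees(np.arctan2(y[1],y[0]))-90)
x=(b[0]+b[1]-b[2]-b[3]);print("yaw base",np.degrees(np.arctan2(x[1],x[0])),sum(b)/4)
s=sense();Rt=np.array(s["ee_rot"]);d=np.array([m[0],m[1],.2])-s["tcp_pos"]
print("tool shift cm",Rt.T@d*100,"tool y ang",np.degrees(np.arctan2(Rt[1,1],Rt[0,1])))
w=cams.capture("wrist");print(w["tool_from_camera"],w["vertical_fov"])
E
```

```text
[0.51653528 0.0082197  0.09      ] [ 0.48675667 -0.05862319  0.09      ] 0.07317607782109176
0.10131690622592897 0.17580004237840727
mid [ 0.50164598 -0.02520175  0.09      ] yaw keys -24.01304352922081
yaw base -23.437665063445674 [ 0.480724   -0.01284377  0.        ]
tool shift cm [48.17410076 48.1858282   2.25556303] tool y ang -109.36375961090557
[[ 1.39241287e-03 -9.61152678e-01 -2.76013753e-01  7.54268122e-02]
 [ 9.99998992e-01  1.41501276e-03  1.17270097e-04  1.03998597e-03]
 [ 2.77848516e-04 -2.76013638e-01  9.61153679e-01 -1.61545090e-01]
 [ 0.00000000e+00  0.00000000e+00  0.00000000e+00  1.00000000e+00]] 58.47970643428734
```

>>> step_arm(targets="1.5 1.5 0 0; 2 2 0 0; 2 2 0 0; 2 2 0 0; 2 2 0 0; 2 2 0 0; 2 2 0 0; 2 2 0 0; 2 2 0 0; 2 2 0 0; 2 2 0 0; 2 2 0 0", claw=5.5)

```text
time_s: 1.15
tcp_pos: [0.3511, 0.2886, 0.2224]
ee_rot: [[0.944, -0.331, -0.0], [-0.331, -0.944, -0.0], [-0.0, 0.0, -1.0]]
wrist_force: [-0.0, 0.4, -0.4]
gripper_width: 0.634
gripper_force: 0.0
```

>>> step_arm(targets="2 2 0 0; 2 2 0 0; 2 2 0 0; 2 2 0 0; 2 2 0 0; 2 2 0 0; 2 2 0 0; 2 2 0 0; 2 2 0 0; 2 2 0 0; 2 2 0 0; 2 2 0 4.3")

```text
time_s: 2.15
tcp_pos: [0.498, -0.0173, 0.2224]
ee_rot: [[0.915, -0.402, -0.0], [-0.402, -0.915, 0.0], [-0.0, 0.0, -1.0]]
wrist_force: [-0.0, -0.0, 0.7]
gripper_width: 0.632
gripper_force: 0.0
```

>>> step_arm(targets="0.5 0.5 0 0; 0 0 0 0; 0 0 0 0; 0 0 0 0; 0 0 0 0")

```text
time_s: 2.57
tcp_pos: [0.5, -0.0215, 0.2227]
ee_rot: [[0.917, -0.399, 0.0], [-0.399, -0.917, 0.0], [0.0, -0.0, -1.0]]
wrist_force: [0.4, -0.3, -0.5]
gripper_width: 0.633
gripper_force: 0.0
```

```bash
python3 - <<'E'
from h import *
import pickle
s=sense();Rt=np.array(s["ee_rot"]);w=cams.capture("wrist");pickle.dump((s,w),open("w.pkl","wb"))
print(s["time_s"],s["tcp_pos"],s["gripper_width"],np.degrees(np.arctan2(Rt[1,1],Rt[0,1])),s["wrist_force"],Rt[:,2])
cv2.imwrite("pics/w1.png",cv2.resize(w["frame"],(800,600),interpolation=cv2.INTER_CUBIC))
E
```

```text
2.5667 [ 0.50002066 -0.02153325  0.2226685 ] 0.6328487751930836 -113.544110874429 [ 0.44135514 -0.33950528 -0.47426108] [ 1.33077437e-04  2.16496746e-04 -9.99999968e-01]
```

View pics/w1.png

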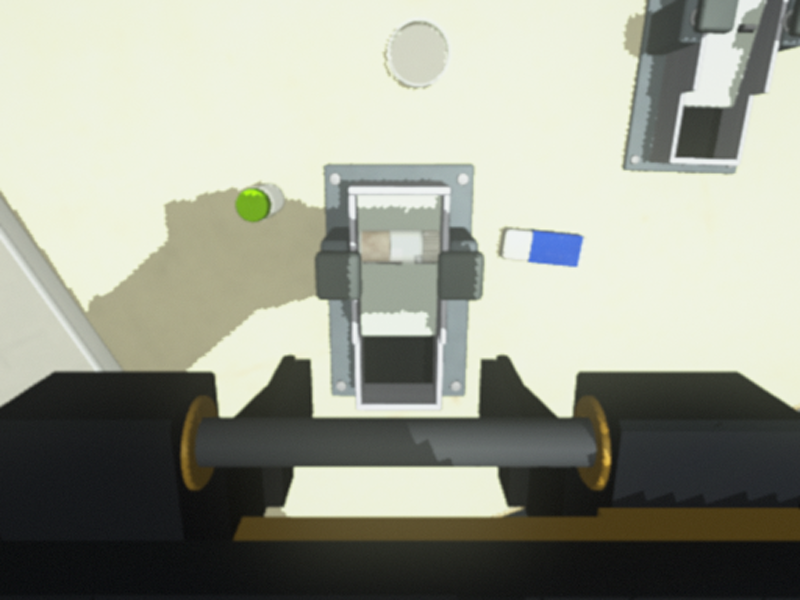

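The wrist view shows feeder A square to the picture, with cap-top centres at (338,276) and (461,276). The vial is between them and both fingertips are clear.

```bash
python3 - <<'E'
from h import *
import pickle
s,w=pickle.load(open("w.pkl","rb"))
T=np.eye(4);T[:3,:3]=s["ee_rot"];T[:3,3]=s["tcp_pos"];M=T@np.array(w["tool_from_camera"])
c=dict(w,eye=M[:3,3],rotation=M[:3,:3])
P=lambda u,v,z: hit(c,(u+.5)*.64-.5,(v+.5)*.64-.5,z)
L,R=P(338,275.5,.09),P(461,275.5,.09);m=(L+R)/2;y=L-R
print(L,R,np.linalg.norm(y),m,np.degrees(np.arctan2(y[1],y[0]))-180)
print("shift cm",T[:3,:3].T@(m-T[:3,3])*100)
E
```

```text
[0.5181541  0.00469906 0.09      ] [ 0.49056964 -0.05886827  0.09      ] 0.0692943609884426 [ 0.50436187 -0.0270846   0.09      ] -113.45798321400345
shift cm [ 0.61926146  0.33884862 13.2667876 ]
```

>>> step_arm(targets="0.3 0.15 1 0; 0.3 0.15 1.5 0; 0 0 1.5 0; 0 0 1.5 0; 0 0 1.5 0; 0 0 1.5 0; 0 0 1.5 0; 0 0 1 0; 0 0 0.7 0; 0 0 0.3 0; 0 0 0 0; 0 0 0 0")

```text
time_s: 3.62
tcp_pos: [0.5052, -0.0275, 0.103]
ee_rot: [[0.916, -0.401, 0.001], [-0.401, -0.916, 0.0], [0.001, -0.0, -1.0]]
wrist_force: [0.6, 0.8, -0.9]
gripper_width: 0.633
gripper_force: 0.0
```

```bash
python3 - <<'E'
from h import *
s=sense();w=cams.capture("wrist");print(s["tcp_pos"],s["gripper_width"],s["wrist_force"])
cv2.imwrite("pics/w2.png",cv2.resize(w["frame"],(800,600),interpolation=cv2.INTER_CUBIC))
E
```

```text
[ 0.50517099 -0.02753338  0.10296212] 0.6332241444508998 [ 0.58679065  0.79350322 -0.88694358]
```

View pics/w2.png

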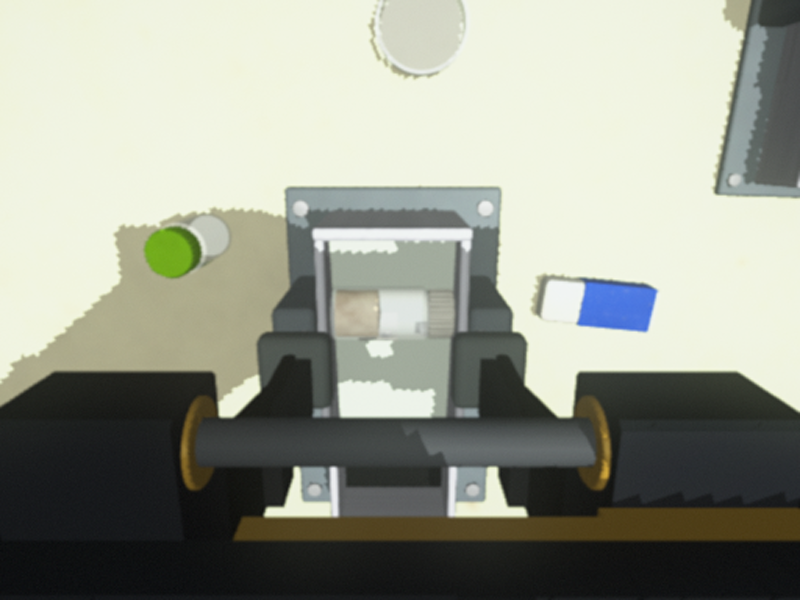

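Each fingertip sits over the middle of its cap (left cap x 258–332, finger about 295; right cap x 453–527, finger about 497). Now I'll press.

>>> step_arm(targets="0 0 0.4 0; 0 0 0.4 0; 0 0 0.4 0; 0 0 0.3 0; 0 0 0.3 0; 0 0 0.2 0; 0 0 0.2 0; 0 0 0.1 0; 0 0 0 0; 0 0 0 0; 0 0 0 0")

```text
time_s: 4.58
tcp_pos: [0.5049, -0.0277, 0.0802]
ee_rot: [[0.916, -0.401, 0.0], [-0.401, -0.916, -0.0], [0.0, -0.0, -1.0]]
wrist_force: [-0.5, 0.7, 6.7]
gripper_width: 0.631
gripper_force: 3.3
```

>>> step_arm(targets="0 0 0.1 0; 0 0 0.1 0; 0 0 0 0; 0 0 0 0; 0 0 0 0; 0 0 0 0; 0 0 0 0; 0 0 0 0; 0 0 0 0; 0 0 0 0; 0 0 0 0; 0 0 0 0")

```text
time_s: 5.58
tcp_pos: [0.5049, -0.0277, 0.0784]
ee_rot: [[0.916, -0.401, 0.001], [-0.401, -0.916, -0.0], [0.001, -0.0, -1.0]]
wrist_force: [-2.1, 0.8, 7.9]
gripper_width: 0.636
gripper_force: 4.0
```

```bash
python3 - <<'E'
from h import *
s=sense();print(s["tcp_pos"],s["wrist_force"],s["time_s"])
a=[cv2.resize(cams.capture("wrist")["frame"],(400,300)),cv2.resize(cams.capture("top")["frame"][165:265,165:265],(400,400),interpolation=cv2.INTER_CUBIC)[:300+50][:300],cv2.resize(cams.capture("scene")["frame"][200:290,170:245],(250,300),interpolation=cv2.INTER_CUBIC)]
a[1]=cv2.resize(cams.capture("top")["frame"][190:260,165:235],(300,300))
f=np.hstack([a[2],a[1]]);cv2.imwrite("pics/w3.png",np.vstack([f[:, :550],np.pad(a[0],((0,0),(0,150),(0,0)))]))
E
```

```text
[ 0.50485871 -0.02765867  0.07839526] [-2.07403113  0.78393783  7.85407176] 5.5833
```

View pics/w3.png

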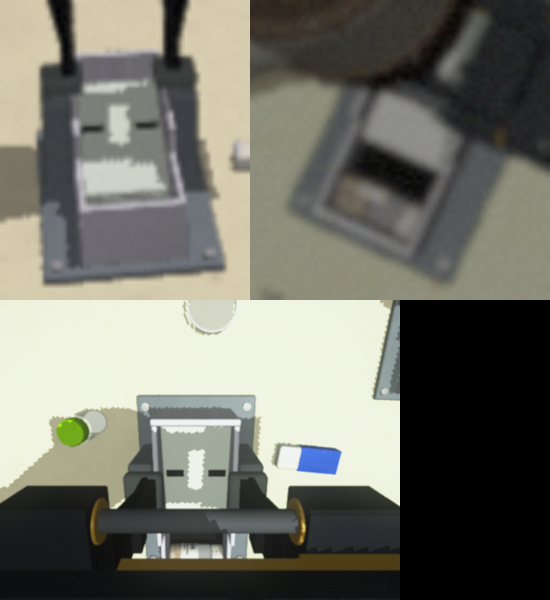

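The vial lies in the trough (top view at about (375,205)), and both pins are sunk: the dark slots at (92,128) and (147,126) in the scene view are empty. I'll hold for another second, then lift.

>>> step_arm(targets="0 0 0 0; 0 0 0 0; 0 0 0 0; 0 0 0 0; 0 0 0 0; 0 0 0 0; 0 0 0 0; 0 0 0 0; 0 0 0 0; 0 0 0 0; 0 0 0 0; 0 0 0 0")

```text
time_s: 6.78
tcp_pos: [0.5049, -0.0276, 0.0784]
ee_rot: [[0.916, -0.401, 0.001], [-0.401, -0.916, -0.0], [0.001, -0.0, -1.0]]
wrist_force: [-2.5, -0.2, 8.9]
gripper_width: 0.636
gripper_force: 4.0
```

>>> step_arm(targets="0 0 -0.2 0; 0 0 -0.3 0; 0 0 -0.4 0; 0 0 -0.6 0; 0 0 -1 0; 0 0 -2 0; 0 0 -2 0; 0 0 -2 0; 0 0 -2 0; 0 0 -1.5 0; 0 0 0 0; 0 0 0 0")

```text
time_s: 7.78
tcp_pos: [0.5047, -0.0275, 0.1978]
ee_rot: [[0.916, -0.402, 0.001], [-0.402, -0.916, 0.001], [0.001, -0.001, -1.0]]
wrist_force: [0.3, 0.4, -1.0]
gripper_width: 0.63
gripper_force: 0.0
```

>>> step_arm(targets="0 0 0 0; 0 0 0 0; 0 0 0 0; 0 0 0 0; 0 0 0 0; 0 0 0 0")

```text
time_s: 8.28
tcp_pos: [0.5046, -0.0277, 0.1972]
ee_rot: [[0.916, -0.401, -0.001], [-0.401, -0.916, -0.0], [-0.001, 0.0, -1.0]]
wrist_force: [-0.2, 0.5, 0.0]
gripper_width: 0.633
gripper_force: 0.0
```

```bash
python3 - <<'E'
from h import *
s=sense();print(s["tcp_pos"],s["wrist_force"],s["time_s"])
cv2.imwrite("pics/w4.png",cv2.resize(cams.capture("wrist")["frame"],(800,600)))
E
```

```text
[ 0.50458277 -0.0276829   0.19718785] [-0.19893796  0.45609912  0.02648953] 8.2833
```

View pics/w4.png

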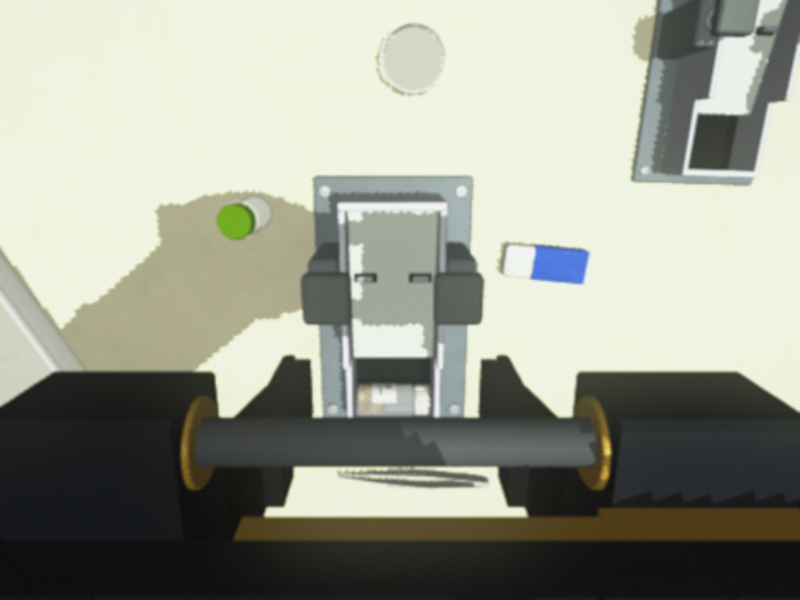

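Both keys are up (caps at (326,298) and (459,298)), with the gate pins standing again. The vial lies in the trough at (395,398), the bystanders haven't moved, and the arm is clear.

```bash
python3 -c "
from station import r
print(r.finish_job())"
```

```text
the job is handed in; nothing more can be done
None
```

I pressed both keys of the largest feeder down together, and the vial rolled into the trough and lies there; both keys are back up, the arm is clear, and the job is handed in (no verdict was returned).

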